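Make up the change-over kits for two hat-forming presses

ROBOT

A 6-joint arm with a two-finger parallel gripper is mounted at the origin on the work surface. World frame = base frame: x ahead of the robot, y to its left, z up, the work surface at z = 0. Lengths are in m, angles in rad, forces in N, time in s.
With the tool pointing down it reaches from about 0.375 to 0.9 m from the base axis. Payload 3.1 kg.
Tool frame: the origin (TCP) lies between the finger pads; the fingertips stand manip.finger_overhang ahead of it and the grasp point (between the pads) lies 5 mm behind it (manip.finger_overhang is the distance from the TCP to the fingertips, in m); z points along the fingers, y is the line along which they close (so a half turn about z gives the same grasp; the last joint's range is limited). The gripper opens to 85 mm and grips with 20 to 120 N. Pads are 22 mm wide; open, the fingers measure 114 mm over their backs; the gripper's body (76 mm by 85 mm) begins 54 mm behind the grasp point. The pads swing forward as they close: fully open they stand 13 mm farther back than shut.
Start: joints at [-0.178, 0.527, 1.433, -0, 1.181, -0.178], TCP at [0.625, 0, 0.245] pointing down, gripper open.
Joint ranges: [-3.08, 3.08], [-0.75, 2.2], [0.22, 2.44], [-1.43, 4.57], [0, 2.65], [-2.85, 2.85]. Speed limits (rad/s): [2.79, 2.79, 3.14, 3.14, 3.14, 3.14].

INTERFACE

Orientations are given as a unit quaternion [x, y, z, w].
In Python, from station import manip gives the robot as it stands.
- The arm moves only by the tool drive_tool, never from a script. Its argument "plan" is a list of rows, each a list of 7 numbers: the shift along the tool's x, y, z in m, then the turn, a rotation vector about the tool's x, y, z in degrees, then the opening, from -1 (shut) to 1 (fully open). In form: [[x, y, z, wx, wy, wz, gripper], ...]. A call has 1 to 10 rows; each row shifts and turns the commanded pose from where the row before left it, along the tool's axes as they then stand; what a row does not reach is not made up. A row lasts 1/10 s, in which the tool goes at most 50 mm and 8.59 degrees, less where a joint would pass 70% of its speed; a pose out of reach is approached as far as the arm can. A call is refused whole if a number of a shift passes 0.05 or a number of a turn 8.59, either way. A call with a gripper value outside its range is refused whole. The fingers move at their own pace and stop on an object; "newtons" is the grip in N (left out, the last holds). Time passes only in rows, so rows that do not move let the fingers close. It gives the time, the measured TCP pose, the force, the opening and the grip force at its end, in the units of the state.
- manip.sense(): the state, without advancing time (a new reading comes with each control period).
- manip.snapshot(name): name is "scene" or "side" or "wrist"; returns a dict with "image" (420x560x3 uint8, red, green, blue), "z_map" (420x560 float32, m along the optical axis (not along the pixel's ray), 0 where there is no reading), "fov_y" (degrees; the focal length in pixels is half the picture's height over the tangent of half this angle, whatever the lens; pixels are square), "cx", "cy" (the principal point, pixels), "k1" (the pictures are not rectified: a ray, as slopes to the right and down, at radius r is drawn at 1 + k1 r^2 times it, then the intrinsics apply), "extrinsics" (4x4, takes a point from camera to world coordinates); the wrist camera has in their place "mount" (4x4, takes a point from camera to tool coordinates, whose origin is the TCP and whose axes are the flange's). Camera axes: x right, y up, looking along -z (the intrinsics and any distortion apply to the point x, -y, -z); pixel columns grow to the right and rows downward; lengths in m; the calibration is good to about 2 mm. A picture is of the moment at which its call begins: read the wrist's pose just before it.
- manip.sign_off(): hands the job in; it is judged then, once.
The state is a dict: "t": time; "q": joint angles; "qd": joint speeds; "tau": joint torques, N m; "tcp_pos": TCP position; "tool_rot": TCP orientation; "force": force on the tool from outside, world axes, zero at the start; "ft_torque": the same for the moment, N m; "finger_gap": opening from 0.0 (shut) to 1.0 (fully open); "gripper_force": force on a finger pad.
Only numpy, scipy, OpenCV 4.12 (cv2) and the standard library are available. Lean on these libraries where they do the work, as an engineer would, in place of code of your own. Each camera call takes 0.05 s, during which the arm holds its last target. There are 200 camera calls.

TASK

Make up the two change-over kits for the hat presses. White tray: lay the aluminium flange on the round mark, collar up, and only then stand the wooden former in its bore, pushed fully home, and lay the bare-steel clamp arm flat in the tray's slot; red tray: stand the brass strainer upright on the round mark and lay the red clamp arm flat in the slot. Set every part down rather than dropping it, let go of everything, and leave the yellow arm, the jar and the wrench where they are.

Things in the scene. Friction and masses are not known exactly. Their poses are not given: they have to be found in the camera images.
- flange: Aluminium flange: a flat disc 80 mm across and 8 mm thick with a round collar (outer diameter 46 mm) rising from its middle to 30 mm; a bore of 36 mm goes right through. Collar up at the start; grip it by the collar. Four black bolt holes on the disc. Origin at the centre of the underside, z up the collar. About 0.14 kg.
- former: Turned light-wood former, 52 mm tall, standing on its spigot (28 mm across, 14 mm long). Above it a shoulder 52 mm across (height 14 to 22 mm, tapering in above), then a round grip 28 mm across from height 28 mm to the top. Origin at the centre of the spigot's underside, z up. Seated in the flange its shoulder rests on the collar, its origin 16 mm above the flange's. 0.07 kg.
- strainer: Brass perforated strainer cup, open at the top, 58 mm across and 36 mm tall, wall 3 mm, with black holes round its side. Upright at the start. Origin at the centre of its underside, z up. About 0.2 kg.
- red_arm: Red-painted clamp arm: flat bar 84 mm long (x), 20 mm wide (y), 12 mm thick, lying flat, with an upright block in the middle 26 mm (x) by 16 mm (y) that rises to 38 mm: the block is the grip, pinched across its y faces. A black hole mark near each end; both ends are alike. Origin at the centre of the underside. About 0.2 kg.
- grey_arm: Bare-steel (grey) clamp arm: flat bar 84 mm long (x), 20 mm wide (y), 12 mm thick, lying flat, with an upright block in the middle 26 mm (x) by 16 mm (y) that rises to 38 mm: the block is the grip, pinched across its y faces. A black hole mark near each end; both ends are alike. Origin at the centre of the underside. About 0.2 kg.
- white_tray: White kit tray. Origin on the underside, below the centre of the round black mark (62 mm across); x runs along the slot. Floor 4 mm thick, walls 5 mm thick, tops 12 mm over the bench. The bay round the mark is 110 (x) by 105 mm (y) inside; the slot beside it, on the tray's -y side, is 110 mm long (x) and 46 mm wide inside, centre at x = 0, y = -80.5 mm. Fixed to the bench.
- red_tray: Red kit tray. Origin on the underside, below the centre of the round black mark (62 mm across); x runs along the slot. Floor 4 mm thick, walls 5 mm thick, tops 12 mm over the bench. The bay round the mark is 110 (x) by 105 mm (y) inside; the slot beside it, on the tray's -y side, is 110 mm long (x) and 46 mm wide inside, centre at x = 0, y = -80.5 mm. Fixed to the bench.
- yellow_arm: Bystander: spare clamp arm painted yellow, the same shape as the red and grey ones, lying among the stock. Leave it alone.
- jar: Bystander: amber glass jar with a dark lid, 60 mm across, 85 mm tall, beyond the trays. Origin at the centre of its underside.
- wrench: Bystander: steel wrench 160 mm long lying on the bench beyond the trays, about 15 mm thick.
Not all that is in view belongs to the job. Several things have the shape of the red_arm; the one meant has the colours described above.

How it is judged:
On the way, in this order (a step that is already met when the one before it is completed fails the run):
1. the flange lies on the white tray's mark (horizontal distance between flange and white_tray below 0.015 m and z of flange in the frame of white_tray between 0.001 and 0.007 m and angle between flange's own z axis and vertical below 0.1 rad), for 0.2 s.
2. the former stands fully home in the flange (horizontal distance between former and flange below 0.008 m and z of former in the frame of flange between 0.013 and 0.019 m and angle between former's own z axis and vertical below 0.1 rad), for 0.2 s.
At the end, for the whole second after the job is handed in: Flange flat, collar up, and strainer upright, each within 15 mm of its own tray's mark centre; former upright in the flange, shoulder down on the collar (3 mm); grey arm flat in the white tray's slot, red arm in the red tray's (within 16 mm along, 15 mm across); all released and at rest (all of step 1 and all of step 2 and x of grey_arm in the frame of white_tray between -0.016 and 0.016 m and y of grey_arm in the frame of white_tray between -0.0955 and -0.0655 m and z of grey_arm in the frame of white_tray between 0.001 and 0.007 m and angle between each of grey_arm, strainer, red_arm's own z axis and vertical below 0.1 rad and horizontal distance between strainer and red_tray below 0.015 m and z of strainer in the frame of red_tray between 0.001 and 0.007 m and x of red_arm in the frame of red_tray between -0.016 and 0.016 m and y of red_arm in the frame of red_tray between -0.0955 and -0.0655 m and z of red_arm in the frame of red_tray between 0.001 and 0.007 m and linear speed of each of flange, former, strainer, red_arm, grey_arm below 0.02 m/s and angular speed of each of flange, former, strainer, red_arm, grey_arm below 0.2 rad/s); the robot touches nothing.
It fails at once if the yellow arm, the jar or the wrench is moved more than 20 mm (distance of any of yellow_arm, jar, wrench from where it was at the start of the episode above 0.02 m).
It fails at once if a part is dropped (falls freely by more than about 35 mm) ((contact force between flange and anything else below 0.01 N and linear speed of flange above 0.83 m/s) or (contact force between former and anything else below 0.01 N and linear speed of former above 0.83 m/s) or (contact force between strainer and anything else below 0.01 N and linear speed of strainer above 0.83 m/s) or (contact force between red_arm and anything else below 0.01 N and linear speed of red_arm above 0.83 m/s) or (contact force between grey_arm and anything else below 0.01 N and linear speed of grey_arm above 0.83 m/s)).
It also fails if it takes over 112 s, if anything falls off the work surface, if the arm or the gripper's body presses on something with over 40 N, if the wrist force passes 120 N, or if a joint passes its speed limit or range.

## Working session

There is one attempt and no reset: what is moved stays moved. The work goes in short steps, Python scripts to look and compute and a tool call to move; the robot and the scene stay as the last step left them, time stands still between calls to the robot, and variables do not carry over. Pictures are saved under pics/ and viewed, at most 14 in all, crops included, and the job is handed in when it is done.

Besides the shell and the picture viewer there is one more tool, called after ">>>" in YAML: its name, and indented under it one key for each argument. drive_tool: Moves the arm, as the interface text tells. Its arguments: {"type":"object","properties":{"plan":{"type":"array"},"newtons":{"type":"number"}},"required":["plan"]}

```bash
ls; mkdir -p pics
python3 - <<'E'
from station import manip
import cv2,numpy as np
s=manip.sense();print(s, manip.finger_overhang)
for n in("scene","side"):
    d=manip.snapshot(n);np.savez(n+".npz",**d)
    cv2.imwrite(f"pics/{n}.png",cv2.resize(d["image"][:,:,::-1],(800,600)))
    print(n,{k:v for k,v in d.items() if k not in("image","z_map")})
E
```

```text
pics
{'t': 0.0, 'q': array([-1.78465275e-01,  5.28438971e-01,  1.43391764e+00, -4.63670774e-06,
        1.18141003e+00, -1.78520526e-01]), 'qd': array([ 8.50080436e-05,  4.39991583e-04, -2.36791352e-03, -2.11660267e-03,
       -2.57867371e-04,  5.62984993e-04]), 'tau': array([ 2.50220628e-04, -4.42344439e+01, -1.78024775e+01, -2.06930472e-04,
        8.36740597e-03,  2.24214921e-05]), 'tcp_pos': array([6.24303470e-01, 1.75577211e-04, 2.44345426e-01]), 'tool_rot': array([ 7.07086205e-01,  7.07126521e-01, -6.21703622e-04, -8.91651717e-04]), 'force': array([-0.47763786, -0.08142876,  0.08700682]), 'ft_torque': array([-0.00076584,  0.00755773,  0.07349894]), 'gripper_force': 0.0, 'finger_gap': 0.9967150623472794} 0.014
scene {'fov_y': 49.24803136003058, 'cx': 278.3623325045898, 'cy': 214.78191308854628, 'k1': -0.046208841802573244, 'extrinsics': array([[-0.32517072, -0.5249422 ,  0.78657466,  1.46540574],
       [ 0.94550532, -0.19529171,  0.26053952,  0.32296163],
       [ 0.01684332,  0.82843034,  0.55983879,  0.74170701],
       [ 0.        ,  0.        ,  0.        ,  1.        ]])}
side {'fov_y': 48.11313734777456, 'cx': 280.2172803003558, 'cy': 211.79080807739345, 'k1': -0.014016639844314031, 'extrinsics': array([[ 0.98144724,  0.123426  , -0.14672199,  0.33289447],
       [-0.19150836,  0.66804407, -0.7190561 , -0.78478841],
       [ 0.00926654,  0.73381411,  0.67928712,  0.7801785 ],
       [ 0.        ,  0.        ,  0.        ,  1.        ]])}
```

View pics/scene.png

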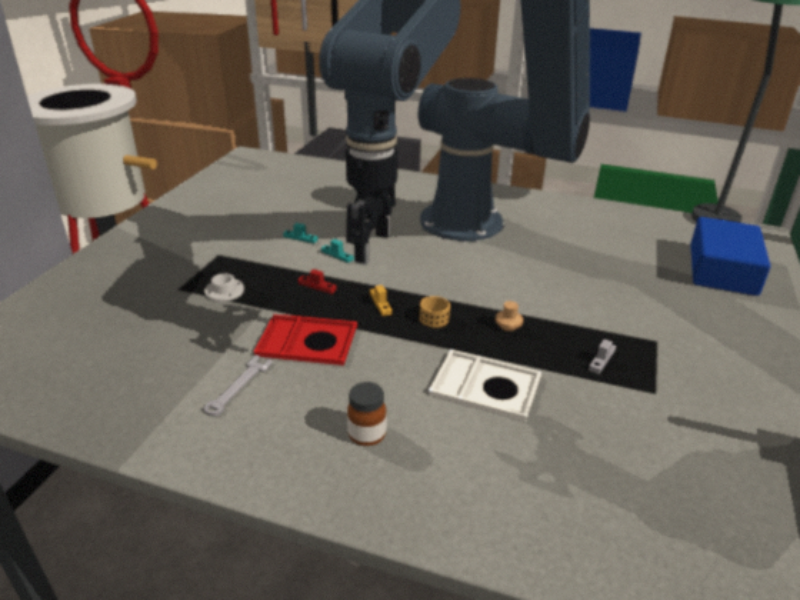

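View pics/side.png

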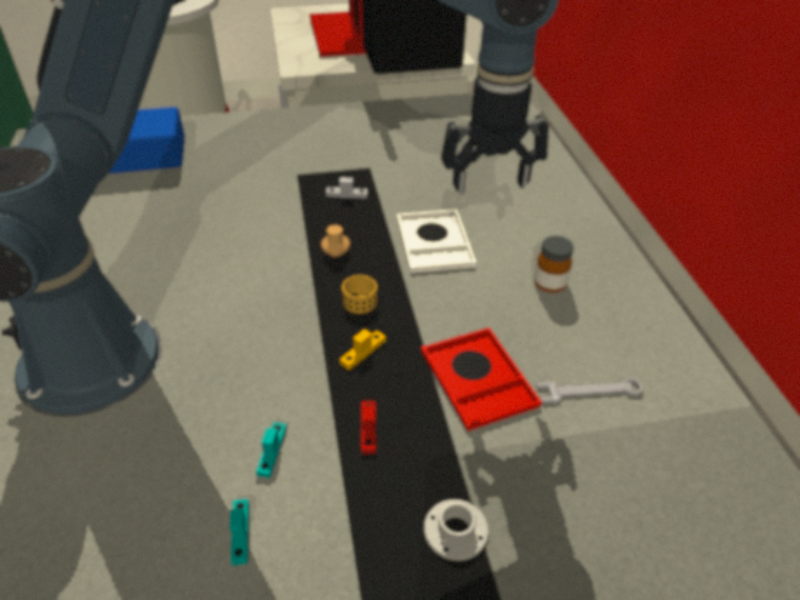

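The scene and side views (800 px scale) show:

| Item | Scene | Side | Note |
|---|---|---|---|
| Red arm | (318,282) | (368,427) | Wanted |
| Yellow arm | (381,299) | (362,348) | Bystander |
| Grey arm | (603,356) | (347,189) | Wanted; the only bare-steel one |
| Two teal arms | (300,233), (340,250) | (270,448), (240,530) | Not in the job |
| Flange | (223,287) | (457,530) | |
| Strainer | (434,311) | (360,294) | |
| Former | (509,317) | (335,241) | |
| Red tray | (307,340) | (480,377) | |
| White tray | (486,382) | (436,240) | |

I'll measure them next.

```bash
cat > h.py <<'E'
import numpy as np,cv2
def slopes(d,uv):
    f=210/np.tan(np.radians(d["fov_y"])/2)
    K=np.array([[f,0,d["cx"]],[0,f,d["cy"]],[0,0,1.]])
    return cv2.undistortPoints(np.asarray(uv,float).reshape(-1,1,2),K,np.array([float(d["k1"]),0,0,0])).reshape(-1,2)
def pts(d,uv,E=None):   # depth points in world
    uv=np.asarray(uv).reshape(-1,2); s=slopes(d,uv); z=d["z_map"][uv[:,1],uv[:,0]]
    E=d["extrinsics"] if E is None else E
    P=np.c_[s[:,0]*z,-s[:,1]*z,-z]
    return P@E[:3,:3].T+E[:3,3], z>0
def plane(d,uv,h,E=None):   # rays onto z=h
    E=d["extrinsics"] if E is None else E
    s=slopes(d,uv); r=np.c_[s[:,0],-s[:,1],-np.ones(len(s))]@E[:3,:3].T
    return E[:3,3]+r*((h-E[2,3])/r[:,2])[:,None]
def box(x0,y0,x1,y1):
    u,v=np.meshgrid(np.arange(x0,x1),np.arange(y0,y1)); return np.c_[u.ravel(),v.ravel()]
E
cat > m1.py <<'E'
from h import *
D={n:dict(np.load(n+".npz")) for n in("scene","side")}
B={"flange":((223,287,24),(457,530,42)),"red":((318,282,24),(368,427,36)),"yellow":((381,299,22),(362,348,32)),
"strainer":((434,311,22),(360,294,27)),"former":((509,317,20),(335,241,23)),"grey":((603,356,22),(347,189,27))}
for k,bb in B.items():
    for n,(u,v,r) in zip(D,bb):
        d=D[n];uv=box(*(int(t/1.4286) for t in(u-r,v-r,u+r,v+r)))
        P,ok=pts(d,uv); m=ok&(P[:,2]>.006)&(P[:,2]<.08)
        Q=P[m]; print(k,n,m.sum(),"med",np.median(Q,0).round(4),"lo",np.percentile(Q,3,0).round(4),"hi",np.percentile(Q,97,0).round(4), cv2.minAreaRect((Q[:,:2]*1000).astype(np.float32)))
# tray marks: dark pixels
for k,bb in {"white":((500,387,22),(432,231,18)),"redt":((320,340,20),(471,365,22))}.items():
    for n,(u,v,r) in zip(D,bb):
        d=D[n];uv=box(*(int(t/1.4286) for t in(u-r,v-r,u+r,v+r)))
        m=d["image"][uv[:,1],uv[:,0]].max(1)<70
        P=plane(d,uv[m],.004); print(k,n,m.sum(),P.mean(0).round(4),np.ptp(P,0).round(4))
E
python3 m1.py
```

```text
flange scene 323 med [ 0.5011 -0.3782  0.0133] lo [ 0.4665 -0.4157  0.0062] hi [ 0.5249 -0.3494  0.0302] ((499.0447692871094, -379.4600830078125), (69.23468780517578, 76.42135620117188), 34.025901794433594)
flange side 1182 med [ 0.4862 -0.3919  0.0087] lo [ 0.4547 -0.4193  0.0062] hi [ 0.5233 -0.3511  0.0306] ((488.8272399902344, -384.64129638671875), (78.53425598144531, 77.97293853759766), 72.0240707397461)
red scene 202 med [ 0.4142 -0.2041  0.0134] lo [ 0.3999 -0.2457  0.0066] hi [ 0.4238 -0.1681  0.0384] ((364.50347900390625, -190.5709228515625), (86.02589416503906, 132.0519256591797), 70.20642852783203)
red side 350 med [ 0.4043 -0.2218  0.0133] lo [ 0.3928 -0.2505  0.0084] hi [ 0.4184 -0.1718  0.0393] ((424.7708435058594, -211.63623046875), (87.67176818847656, 56.348350524902344), 81.37336730957031)
yellow scene 160 med [ 0.4334 -0.0547  0.0135] lo [ 0.398  -0.0872  0.0065] hi [ 0.4596 -0.0315  0.0392] ((425.4692687988281, -60.12416076660156), (88.69927978515625, 21.356548309326172), 39.13920593261719)
yellow side 374 med [ 0.4184 -0.0676  0.0134] lo [ 0.3883 -0.0899  0.0068] 
[... 854 characters left out ...]
3), (50.613216400146484, 116.90756225585938), 18.90081024169922)
grey scene 203 med [0.4699 0.3814 0.0143] lo [0.4261 0.3654 0.0068] hi [0.4992 0.3986 0.0389] ((450.1625061035156, 381.3122863769531), (102.86331939697266, 49.60973358154297), 8.570037841796875)
grey side 224 med [0.4545 0.378  0.0136] lo [0.418  0.3653 0.0068] hi [0.4924 0.3961 0.0393] ((460.7447814941406, 409.937744140625), (83.12397003173828, 84.6827392578125), 78.41104125976562)
white scene 264 [0.6018 0.2239 0.004 ] [0.0526 0.0555 0.    ]
white side 143 [0.5976 0.2223 0.004 ] [0.0487 0.0439 0.    ]
redt scene 210 [ 0.5856 -0.1201  0.004 ] [0.0545 0.0547 0.    ]
redt side 341 [ 0.5807 -0.1222  0.004 ] [0.0533 0.0519 0.    ]
```

```bash
cat > m2.py <<'E'
from h import *
D={n:dict(np.load(n+".npz")) for n in("scene","side")}
def mask(d,k,b):
    uv=box(*(int(t/1.4286) for t in b)); hsv=cv2.cvtColor(d["image"],cv2.COLOR_RGB2HSV)[uv[:,1],uv[:,0]].astype(int)
    H,S,V=hsv.T
    m={"red":((H<8)|(H>172))&(S>150)&(V>60),"white":(S<50)&(V>130),"grey":(S<70)&(V>90)}[k]
    im=np.zeros((420,560),np.uint8); im[uv[m][:,1],uv[m][:,0]]=255
    n,l,st,_=cv2.connectedComponentsWithStats(im); i=1+st[1:,4].argmax(); v,u=np.where(l==i); return np.c_[u,v]
T={"white":((425,345,548,420),(390,205,480,278)),"red":((250,312,362,366),(416,322,545,432))}
for k,bb in T.items():
    for n,b in zip(D,bb):
        uv=mask(D[n],k,b); P=plane(D[n],uv,.012)
        r=cv2.minAreaRect((P[:,:2]*1000).astype(np.float32)); print("tray",k,n,len(uv),r)
for k,bb in {"red":((290,262,346,300),(350,390,390,462)),"grey":((580,332,625,380),(318,170,376,208))}.items():
    for n,b in zip(D,bb):
        uv=mask(D[n],k,b);P,ok=pts(D[n],uv);t=P[ok&(P[:,2]>.009)&(P[:,2]<.016)];b=P[ok&(P[:,2]>.034)&(P[:,2]<.044)]
        e=np.linalg.svd(t[:,:2]-t[:,:2].mean(0))[2][0];print(k,n,len(t),"yaw",np.degrees(np.arctan2(e[1],e[0])),"bar mid",(t.min(0)+t.max(0))/2,"block",b.mean(0),len(b))
E
python3 m2.py
python3 - <<'E'
import sys;sys.path.insert(0,'.')
from station import manip
import cv2,numpy as np
d=manip.snapshot("wrist");np.savez("w0.npz",**d)
print({k:v for k,v in d.items() if k not in("image","z_map")})
cv2.imwrite("pics/w0.png",d["image"][:,:,::-1])
E
```

```text
tray white scene 3025 ((601.912109375, 199.78524780273438), (187.7947235107422, 212.88650512695312), 17.058971405029297)
tray white side 2637 ((598.7329711914062, 192.426025390625), (220.11451721191406, 177.4069366455078), 79.69539642333984)
tray red scene 1727 ((593.4557495117188, -142.3639678955078), (136.0370330810547, 170.73069763183594), 11.027496337890625)
tray red side 3126 ((583.3180541992188, -150.1227569580078), (125.22161102294922, 174.42967224121094), 10.933156967163086)
red scene 85 yaw 83.62526550244449 bar mid [ 0.40977071 -0.20653673  0.01248177] block [ 0.41286699 -0.20589286  0.03686496] 22
red side 198 yaw -98.82728515356045 bar mid [ 0.40580451 -0.20971734  0.01231068] block [ 0.40609589 -0.21111752  0.03788522] 86
grey scene 85 yaw -21.78604205186563 bar mid [0.46096288 0.38354956 0.01236113] block [0.45969212 0.38332352 0.03780919] 42
grey side 101 yaw -13.57031198456308 bar mid [0.45544012 0.38289878 0.01248383] block [0.45462134 0.38155583 0.03766836] 38
{'fov_y': 66.36890001362893, 'cx': 281.7003201290846, 'cy': 206.99929617049267, 'k1': -0.00976600554056791, 'mount': array([[ 9.26000133e-04,  9.57884948e-01,  2.87150779e-01,
         7.27116533e-02],
       [ 9.99999216e-01, -1.12919501e-03,  5.42013150e-04,
        -2.95820027e-05],
       [ 8.43435465e-04,  2.87150052e-01, -9.57885242e-01,
        -1.28736230e-01],
       [ 0.00000000e+00,  0.00000000e+00,  0.00000000e+00,
         1.00000000e+00]])}
```

View pics/w0.png

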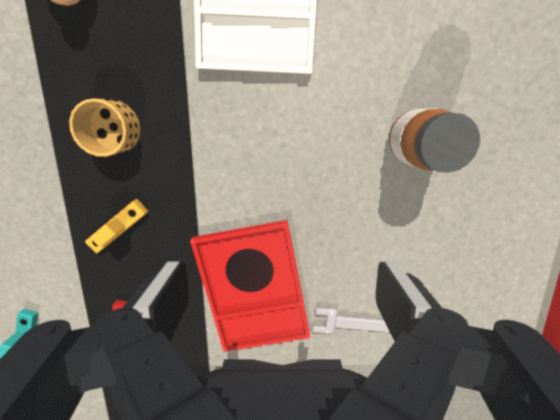

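The wrist view is sharp. It shows the red tray mark at (249,270), its slot toward image-bottom (-y), the white tray slot at (255,45), the strainer at (104,127), the yellow arm at (117,226), the wrench at (360,322) and the jar at (447,140). Image up is world +y and right is world +x. I'll move over the flange and red arm area.

>>> drive_tool:
  plan:
    - [-0.045,-0.015,0,0,0,0,1]
    - [-0.045,-0.015,0,0,0,0,1]
    - [-0.045,-0.015,0,0,0,0,1]
    - [-0.045,-0.015,0,0,0,0,1]
    - [-0.045,-0.015,0,0,0,0,1]
    - [-0.045,-0.015,0,0,0,0,1]
    - [-0.045,-0.015,0,0,0,0,1]
    - [-0.045,-0.015,0,0,0,0,1]
    - [-0.045,-0.015,0,0,0,0,1]
    - [0,0,0,0,0,0,1]

```text
t: 1.15
tcp_pos: [0.4878, -0.4115, 0.245]
tool_rot: [0.709, 0.705, -0.001, 0.001]
force: [0.2, 0.6, 0.2]
finger_gap: 1.003
gripper_force: 0.0
```

```bash
cat > snap.py <<'E'
import sys
from h import *
from station import manip
from scipy.spatial.transform import Rotation as R
s=manip.sense(); d=manip.snapshot("wrist")
T=np.eye(4);T[:3,:3]=R.from_quat(s["tool_rot"]).as_matrix();T[:3,3]=s["tcp_pos"]
d["extrinsics"]=T@d["mount"];np.savez(sys.argv[1]+".npz",**d)
print("t",s["t"],s["tcp_pos"],s["tool_rot"].round(4),s["finger_gap"])
cv2.imwrite(f"pics/{sys.argv[1]}.png",d["image"][:,:,::-1])
E
python3 snap.py w1
```

```text
t 1.15 [ 0.48777655 -0.41148984  0.24498807] [ 0.7094  0.7048 -0.0013  0.0014] 1.00267587325098
```

View pics/w1.png

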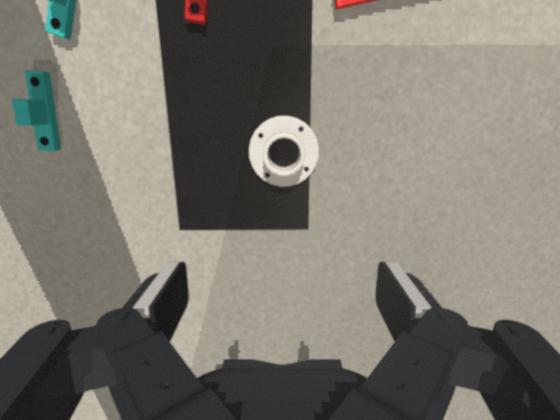

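The flange disc is at (283,151), its bore at (284,152), with the red arm's end at (196,12). I'll compute the flange here, and the red tray, strainer and red arm from w0.

```bash
cat > m3.py <<'E'
from h import *
from scipy.spatial.transform import Rotation as R
a=dict(np.load("w0.npz"));T=np.eye(4);T[:3,:3]=R.from_quat([7.07086205e-01,7.07126521e-01,-6.217e-04,-8.9165e-04]).as_matrix();T[:3,3]=[.6243,.00018,.24435];a["extrinsics"]=T@a["mount"];np.savez("w0.npz",**a)
b=dict(np.load("w1.npz"))
def comp(m,seed):
    n,l=cv2.connectedComponents(m.astype(np.uint8)); c=l[seed[1],seed[0]]; assert c>0; v,u=np.where(l==c); return np.c_[u,v]
g=b["image"].max(2)
def fit(d,m,seed,h):
    P=plane(d,comp(m,seed),h)[:,:2]*1000; hull=cv2.convexHull(P.astype(np.float32)); return cv2.minEnclosingCircle(hull),cv2.minAreaRect(hull),len(P)
roi=np.zeros_like(g);roi[100:200,235:335]=1
print("bore",fit(b,(g<70)&(roi>0),(284,152),.03))
m=(b["image"].min(2)>165)&(roi>0)
for s in((260,150),): print("disc",fit(b,m,s,.008))
P,ok=pts(b,box(235,100,335,200));t=P[ok&(P[:,2]>.005)];print("depth disc",cv2.minEnclosingCircle((t[:,:2]*1000).astype(np.float32)),"rim",(P[ok&(P[:,2]>.027)]).mean(0))
hsv=cv2.cvtColor(a["image"],cv2.COLOR_RGB2HSV).astype(int);H,S,V=hsv.transpose(2,0,1)
roi=np.zeros((420,560),bool);roi[215:355,185:315]=1
print("mark",fit(a,(V<70)&roi,(249,270),.004))
print("tray",fit(a,((H<8)|(H>172))&(S>150)&(V>60)&roi,(262,318),.012))
P,ok=pts(a,box(60,90,150,165));t=P[ok&(P[:,2]>.03)&(P[:,2]<.045)];print("strainer rim",cv2.minEnclosingCircle((t[:,:2]*1000).astype(np.float32)),len(t),t[:,2].max())
E
python3 m3.py
```

```text
bore (((489.50830078125, -381.763916015625), 15.592168807983398), ((489.4359436035156, -381.6300048828125), (30.86532974243164, 27.431838989257812), 18.22802734375), 611)
disc (((490.0057678222656, -383.8343505859375), 39.442073822021484), ((490.1485900878906, -380.7982177734375), (71.86103820800781, 78.58338165283203), 86.3475341796875), 2506)
depth disc ((489.4447021484375, -384.8476867675781), 39.879756927490234) rim [ 0.4894325 -0.3842387  0.0299898]
mark (((581.9793701171875, -121.95903778076172), 28.810749053955078), ((581.80810546875, -122.20549774169922), (56.75638961791992, 56.33869552612305), 89.50279235839844), 1431)
tray (((586.8410034179688, -145.35873413085938), 101.7361068725586), ((585.8629150390625, -145.23419189453125), (120.87096405029297, 170.20535278320312), 11.009515762329102), 9529)
strainer rim ((434.4137878417969, 55.68067169189453), 29.63433837890625) 821 0.038404277111180773
```

>>> drive_tool:
  plan:
    - [0.0275,0.0015,0.04,0,0,0,1]
    - [0,0,0.045,0,0,0,1]
    - [0,0,0.045,0,0,0,1]
    - [0,0,0.04,0,0,0,1]
    - [0,0,0.0,0,0,0,1]
    - [0,0,0.0,0,0,0,1]

```text
t: 1.8
tcp_pos: [0.4917, -0.3763, 0.0752]
tool_rot: [0.707, 0.708, 0.0, -0.001]
force: [0.4, -0.6, -0.0]
finger_gap: 1.001
gripper_force: 0.0
```

>>> drive_tool:
  plan:
    - [-0.0075,-0.002,0.02,0,0,0,1]
    - [0,0,0.03,0,0,0,1]
    - [0,0,0.006,0,0,0,1]
    - [0,0,0.0,0,0,0,1]
    - [0,0,0,0,0,0,-1]
    - [0,0,0,0,0,0,-1]
    - [0,0,0,0,0,0,-1]
    - [0,0,0,0,0,0,-1]
    - [0,0,0,0,0,0,-1]
  newtons: 40

```text
t: 2.7
tcp_pos: [0.4902, -0.3856, 0.0212]
tool_rot: [0.707, 0.707, -0.0, 0.001]
force: [-1.2, 0.6, 6.0]
finger_gap: 0.524
gripper_force: 40.3
```

>>> drive_tool:
  plan:
    - [0,0,-0.02,0,0,0,-1]
    - [0,0,-0.04,0,0,0,-1]
    - [0.01,0,-0.04,0,0,0,-1]
    - [0.03,0.01,-0.03,0,0,0,-1]
    - [0.045,0.01,-0.01,0,0,0,-1]
    - [0.045,0.01,0,0,0,0,-1]
    - [0.045,0.01,0,0,0,0,-1]
    - [0.045,0.01,0,0,0,0,-1]
    - [0.045,0.01,0,0,0,0,-1]
    - [0.045,0.01,0,0,0,0,-1]

```text
t: 3.7
tcp_pos: [0.5594, -0.0731, 0.1598]
tool_rot: [0.707, 0.707, 0.0, 0.0]
force: [0.2, -0.6, -1.7]
finger_gap: 0.523
gripper_force: 41.6
```

>>> drive_tool:
  plan:
    - [0.045,0.01,0,0,0,0,-1]
    - [0.045,0.01,0,0,0,0,-1]
    - [0.045,0.01,0,0,0,0,-1]
    - [0.045,0.01,0,0,0,0,-1]
    - [0.04,0,0,0,0,0,-1]
    - [0,0,0,0,0,0,-1]
    - [0,0,0,0,0,0,-1]

```text
t: 4.4
tcp_pos: [0.5988, 0.1461, 0.1593]
tool_rot: [0.706, 0.708, -0.0, 0.0]
force: [0.5, 0.1, -1.1]
finger_gap: 0.523
gripper_force: 41.6
```

```bash
python3 snap.py w2
```

```text
t 4.4 [0.59883308 0.14606728 0.15934581] [ 7.061e-01  7.081e-01 -4.000e-04  0.000e+00] 0.5230554846044192
```

View pics/w2.png

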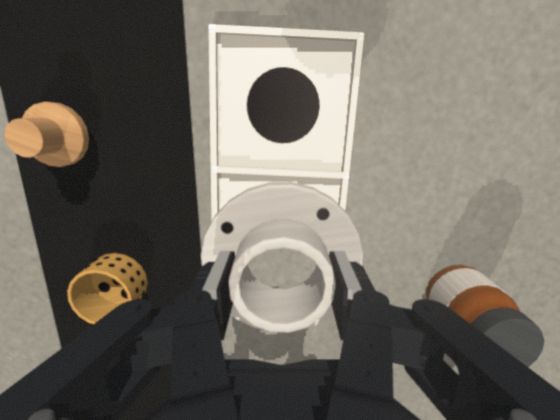

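The flange is held upright and centred. The white mark is at (283,104), the former at (46,134) and the strainer at (107,288).

Run:
```python
from h import *
d=dict(np.load("w2.npz"));g=d["image"].max(2)
def comp(m,seed):
    n,l=cv2.connectedComponents(m.astype(np.uint8)); c=l[seed[1],seed[0]]; v,u=np.where(l==c); return np.c_[u,v]
roi=np.zeros_like(g);roi[55:155,235:335]=1
P=plane(d,comp((g<80)&(roi>0),(283,104)),.004)*1000
print("mark",P.mean(0),cv2.minEnclosingCircle(P[:,:2].astype(np.float32)))
c=plane(d,[(215,29),(360,36),(214,170),(348,175)],.012);print(c.round(4)); 
for i,j in((0,1),(2,3)): print(np.degrees(np.arctan2(*(c[j]-c[i])[[1,0]])))
P,ok=pts(d,box(0,95,95,175));t=P[ok&(P[:,2]>.048)];print("former top",t.mean(0),cv2.minEnclosingCircle((t[:,:2]*1000).astype(np.float32)))
t=P[ok&(P[:,2]>.010)];print("former shoulder",cv2.minEnclosingCircle((t[:,:2]*1000).astype(np.float32)))
P,ok=pts(d,box(60,245,155,320));t=P[ok&(P[:,2]>.032)&(P[:,2]<.045)];print("strainer",cv2.minEnclosingCircle((t[:,:2]*1000).astype(np.float32)))
# flange in hand: rim centre
P,ok=pts(d,box(225,230,340,340));t=P[ok&(P[:,2]>.160)];print("rim",t.mean(0),len(t))
```

```text
mark [598.98279369 223.406791     4.        ] ((598.9530029296875, 222.7932586669922), 29.82802963256836)
[[0.5466 0.2792 0.012 ]
 [0.6588 0.2747 0.012 ]
 [0.5397 0.1692 0.012 ]
 [0.6563 0.1653 0.012 ]]
-2.2859823018037395
-1.9339363476559492
former top [0.4123715  0.19995295 0.05197979] ((411.3262634277344, 199.46629333496094), 14.902437210083008)
former shoulder ((411.556396484375, 200.0351104736328), 26.401018142700195)
strainer ((434.4507141113281, 56.878482818603516), 29.880775451660156)
rim [0.59898228 0.14823738 0.16727797] 5285
```

>>> drive_tool:
  plan:
    - [0.038,0,0,0,0,0,-1]
    - [0.038,0,0.02,0,0,0,-1]
    - [0,0,0.04,0,0,0,-1]
    - [0,0,0.04,0,0,0,-1]
    - [0,0,0.02,0,0,0,-1]
    - [0,0,0.01,0,0,0,-1]
    - [0,0,0,0,0,0,-1]
    - [0,0,0,0,0,0,-1]

```text
t: 5.25
tcp_pos: [0.6007, 0.2202, 0.0304]
tool_rot: [0.708, 0.707, 0.001, 0.001]
force: [0.3, -0.7, -1.7]
finger_gap: 0.525
gripper_force: 41.6
```

>>> drive_tool:
  plan:
    - [0.0015,-0.001,0.003,0,0,0,-1]
    - [0,0,0.002,0,0,0,-1]
    - [0,0,0.001,0,0,0,-1]
    - [0,0,0,0,0,0,-1]
    - [0,0,0,0,0,0,0.4]
    - [0,0,0,0,0,0,0.4]
    - [0,0,0,0,0,0,0.4]
    - [0,0,-0.03,0,0,0,0.4]
    - [0,0,-0.04,0,0,0,0.4]
    - [0,0,-0.03,0,0,0,0.4]

```text
t: 6.25
tcp_pos: [0.5989, 0.2226, 0.1248]
tool_rot: [0.707, 0.707, 0.0, 0.0]
force: [1.3, 0.4, 0.7]
finger_gap: 0.7
gripper_force: 0.0
```

>>> drive_tool:
  plan:
    - [-0.005,-0.037,0,0,0,0,0.4]
    - [-0.004,-0.037,0,0,0,0,0.4]
    - [-0.004,-0.037,0,0,0,0,0.4]
    - [-0.004,-0.037,0,0,0,0,0.4]
    - [-0.005,-0.037,0,0,0,0,0.4]
    - [0,-0.002,0.03,0,0,0,0.4]
    - [0,0,0,0,0,0,0.4]
    - [0,0,0,0,0,0,0.4]

```text
t: 7.05
tcp_pos: [0.4123, 0.2007, 0.0934]
tool_rot: [0.707, 0.707, 0.0, 0.0]
force: [0.7, 0.5, -0.0]
finger_gap: 0.699
gripper_force: 0.0
```

>>> drive_tool:
  plan:
    - [0,0,0.03,0,0,0,0.4]
    - [0,0,0.02,0,0,0,0.4]
    - [0,0,0,0,0,0,0.4]
    - [0,0,0,0,0,0,-1]
    - [0,0,0,0,0,0,-1]
    - [0,0,0,0,0,0,-1]
    - [0,0,0,0,0,0,-1]
    - [0,0,0,0,0,0,-1]
  newtons: 30

```text
t: 7.85
tcp_pos: [0.4126, 0.2008, 0.0444]
tool_rot: [0.707, 0.707, 0.001, 0.001]
force: [-0.5, -0.2, 5.9]
finger_gap: 0.315
gripper_force: 31.6
```

>>> drive_tool:
  plan:
    - [0,0,-0.02,0,0,0,-1]
    - [0,0,-0.04,0,0,0,-1]
    - [0,0,-0.045,0,0,0,-1]
    - [-0.01,0.037,-0.01,0,0,0,-1]
    - [-0.015,0.037,0,0,0,0,-1]
    - [-0.015,0.037,0,0,0,0,-1]
    - [-0.015,0.037,0,0,0,0,-1]
    - [-0.005,0.037,0,0,0,0,-1]
    - [0,0,0,0,0,0,-1]
    - [0,0,0,0,0,0,-1]

```text
t: 8.85
tcp_pos: [0.596, 0.1402, 0.1577]
tool_rot: [0.707, 0.707, -0.001, -0.001]
force: [-0.7, -0.2, -0.4]
finger_gap: 0.315
gripper_force: 31.1
```

```bash
python3 snap.py w3
```

```text
t 8.85 [0.59601909 0.14018766 0.15774876] [ 7.074e-01  7.068e-01 -7.000e-04 -7.000e-04] 0.31528768958214876
```

View pics/w3.png

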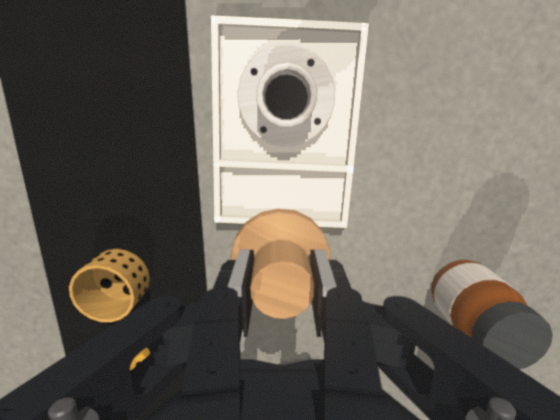

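The flange lies flat in the white bay, covering the mark, with its bore at (287,95). The former is held upright at (281,280).

Run:
```python
from h import *
d=dict(np.load("w3.npz"))
P,ok=pts(d,box(235,45,340,155));t=P[ok&(P[:,2]>.031)];print("rim",(t.min(0)+t.max(0))/2,t.mean(0),cv2.minEnclosingCircle((t[:,:2]*1000).astype(np.float32)))
t=P[ok&(P[:,2]>.009)];print("disc",cv2.minEnclosingCircle((t[:,:2]*1000).astype(np.float32)))
P,ok=pts(d,box(225,200,335,325));t=P[ok&(P[:,2]>.155)&(P[:,2]<.18)];print("former top",t.mean(0),cv2.minEnclosingCircle((t[:,:2]*1000).astype(np.float32)),len(t))
```

```text
rim [0.59875817 0.22374773 0.03433309] [0.59888988 0.22467135 0.03394608] ((598.8792724609375, 223.8196563720703), 22.983680725097656)
disc ((598.7581787109375, 223.63351440429688), 40.02824020385742)
former top [0.59549888 0.14368538 0.1659012 ] ((594.8763427734375, 147.08192443847656), 24.527629852294922) 5062
```

>>> drive_tool:
  plan:
    - [0.042,0.003,0,0,0,0,-1]
    - [0.042,0,0.02,0,0,0,-1]
    - [0,0,0.03,0,0,0,-1]
    - [0,0,0.015,0,0,0,-1]
    - [0,0,0,0,0,0,-1]
    - [0,0,0,0,0,0,-1]

```text
t: 9.5
tcp_pos: [0.599, 0.2239, 0.0935]
tool_rot: [0.707, 0.707, -0.0, -0.0]
force: [0.7, 0.5, -0.6]
finger_gap: 0.317
gripper_force: 31.1
```

>>> drive_tool:
  plan:
    - [0,0,0.01,0,0,0,-1]
    - [0,0,0.01,0,0,0,-1]
    - [0,0,0.006,0,0,0,-1]
    - [0,0,0.003,0,0,0,-1]
    - [0,0,0.001,0,0,0,-1]
    - [0,0,0,0,0,0,-1]

```text
t: 10.1
tcp_pos: [0.5987, 0.2242, 0.0642]
tool_rot: [0.707, 0.707, -0.001, -0.0]
force: [-4.1, -1.2, 5.1]
finger_gap: 0.317
gripper_force: 30.3
```

>>> drive_tool:
  plan:
    - [0,0,0,0,0,0,0.4]
    - [0,0,0,0,0,0,0.4]
    - [0,0,0,0,0,0,0.4]
    - [0,0,-0.03,0,0,0,0.4]
    - [0,0,-0.04,0,0,0,0.4]
    - [0.01,-0.035,-0.03,0,0,0,0.4]
    - [0.01,-0.035,0,0,0,0,0.4]
    - [0.01,-0.035,0,0,0,0,0.4]
    - [0.02,-0.035,0,0,0,0,0.4]
    - [0,0,0,0,0,0,0.4]

```text
t: 11.1
tcp_pos: [0.4537, 0.2756, 0.163]
tool_rot: [0.706, 0.708, -0.003, -0.002]
force: [0.0, 0.5, 0.1]
finger_gap: 0.699
gripper_force: 0.0
```

```bash
python3 snap.py w4
```

```text
t 11.1 [0.45365578 0.27559221 0.16302401] [ 0.7058  0.7084 -0.0025 -0.0018] 0.6989281761187939
```

View pics/w4.png

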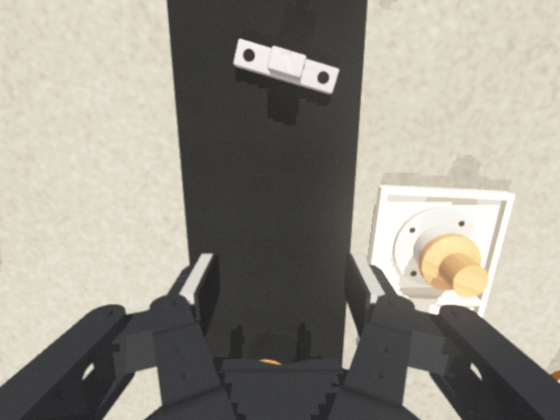

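The former stands seated in the flange at (450,265). Five arms share this shape: red, yellow, two teal, and the one here at (287,65) with holes at (248,53) and (322,77). This last is the only unpainted steel one. I'll measure it and confirm with a crop.

Run:
```python
from h import *
d=dict(np.load("w4.npz"))
cv2.imwrite("pics/w4c.png",cv2.resize(d["image"][20:120,210:360,::-1],None,fx=4,fy=4))
P,ok=pts(d,box(210,20,360,120))
t=P[ok&(P[:,2]>.007)&(P[:,2]<.045)];print(cv2.minAreaRect((t[:,:2]*1000).astype(np.float32)))
t=P[ok&(P[:,2]>.032)&(P[:,2]<.045)];print("block",cv2.minAreaRect((t[:,:2]*1000).astype(np.float32)),t[:,2].max())
h=plane(d,[(248.5,54),(322.5,77)],.012);print(h,h.mean(0),np.degrees(np.arctan2(*(h[1]-h[0])[[1,0]])))
P,ok=pts(d,box(395,200,495,300))
t=P[ok&(P[:,2]>.060)];print("former top",cv2.minEnclosingCircle((t[:,:2]*1000).astype(np.float32)),np.percentile(t[:,2],[50,95]))
```

```text
((455.2592468261719, 382.451171875), (20.299718856811523, 84.31949615478516), 74.59296417236328)
block ((455.3537902832031, 382.5154724121094), (16.34188461303711, 26.088653564453125), 74.64649200439453) 0.04073146722230664
[[0.42554042 0.39155097 0.012     ]
 [0.48520822 0.37464882 0.012     ]] [0.45537432 0.3830999  0.012     ] -15.81587673912522
former top ((550.4086303710938, 252.7281494140625), 69.94789123535156) [0.07179338 0.07359129]
```

View pics/w4c.png

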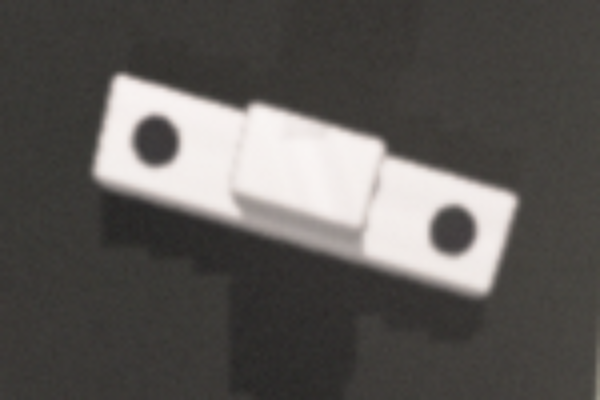

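Confirmed: bare steel, (0.4553, 0.3825), yaw -15.5°. The former's top is at 72 mm, so it is fully seated.

>>> drive_tool:
  plan:
    - [0.04,0.002,0,0,0,0,0.4]
    - [0.04,0,0,0,0,0,0.4]
    - [0.027,0,0,0,0,0,0.4]
    - [0,0,0.02,0,0,-8.3,0.4]
    - [0,0,0.02,0,0,-8.3,0.4]
    - [0,0,0.02,0,0,-8.3,0.4]
    - [0,0,0.02,0,0,-8.3,0.4]
    - [0,0,0,0,0,-8.3,0.4]
    - [0,0,0,0,0,-8.3,0.4]
    - [0,0,0,0,0,-8.3,0.4]

```text
t: 12.15
tcp_pos: [0.4633, 0.3814, 0.0827]
tool_rot: [0.272, 0.962, 0.0, 0.0]
force: [-0.2, -0.6, 0.3]
finger_gap: 0.702
gripper_force: 0.0
```

>>> drive_tool:
  plan:
    - [0,0,0,0,0,-8.3,0.4]
    - [0,0,0,0,0,-8.1,0.4]
    - [0,0,0,0,0,0,0.4]
    - [0,0,0,0,0,0,0.4]

```text
t: 12.55
tcp_pos: [0.4626, 0.3814, 0.0831]
tool_rot: [0.137, 0.991, 0.0, 0.0]
force: [0.3, 0.6, 0.1]
finger_gap: 0.698
gripper_force: 0.0
```

```bash
cat > go.py <<'E'
import sys,numpy as np
from station import manip
from scipy.spatial.transform import Rotation as R
s=manip.sense();M=R.from_quat(s["tool_rot"]).as_matrix();p=s["tcp_pos"]
yaw=np.degrees(np.arctan2(M[1,1],M[0,1])); t=np.array([float(v) for v in sys.argv[1:4]])
print("t",round(s["t"],2),"pos",p.round(4),"tool-y yaw",yaw.round(2),"tilt",M[:,2].round(3),"q",s["q"].round(2))
print("shift in tool axes",(M.T@(t-p)).round(4)); 
if len(sys.argv)>4: print("turn z",(yaw-float(sys.argv[4])).round(1))
E
python3 go.py 0.4553 0.3825 0.027 74.5
```

```text
t 12.55 pos [0.4626 0.3814 0.0831] tool-y yaw 74.29 tilt [ 0.001  0.    -1.   ] q [ 0.5   0.71  1.62 -0.    0.81 -0.79]
shift in tool axes [ 0.0074 -0.001   0.0561]
turn z -0.2
```

>>> drive_tool:
  plan:
    - [0.0075,-0.001,0.02,0,0,0,0.4]
    - [0,0,0.025,0,0,0,0.4]
    - [0,0,0.01,0,0,0,0.4]
    - [0,0,0,0,0,0,0.4]
    - [0,0,0,0,0,0,-1]
    - [0,0,0,0,0,0,-1]
    - [0,0,0,0,0,0,-1]
    - [0,0,0,0,0,0,-1]
    - [0,0,0,0,0,0,-1]
    - [0,0,0,0,0,0,-1]
  newtons: 60

```text
t: 13.55
tcp_pos: [0.4548, 0.3831, 0.0295]
tool_rot: [0.135, 0.991, 0.001, 0.001]
force: [0.3, 0.1, 5.7]
finger_gap: 0.172
gripper_force: 59.8
```

```bash
python3 go.py 0.596 0.1428 0.16 87.9
```

```text
t 13.55 pos [0.4548 0.3831 0.0295] tool-y yaw 74.5 tilt [ 0.002  0.001 -1.   ] q [ 0.51  0.8   1.65 -0.    0.69 -0.79]
shift in tool axes [-0.2005 -0.1936 -0.1305]
turn z -13.4
```

>>> drive_tool:
  plan:
    - [0,0,-0.02,0,0,0,-1]
    - [0,0,-0.04,0,0,0,-1]
    - [0,0,-0.04,0,0,0,-1]
    - [-0.0285,-0.0275,-0.03,0,0,0,-1]
    - [-0.0285,-0.0275,0,0,0,0,-1]
    - [-0.0285,-0.0275,0,0,0,0,-1]
    - [-0.0285,-0.0275,0,0,0,0,-1]
    - [-0.0285,-0.0275,0,0,0,0,-1]
    - [-0.0285,-0.0275,0,0,0,0,-1]
    - [-0.0285,-0.0275,0,0,0,0,-1]

```text
t: 14.55
tcp_pos: [0.5945, 0.1422, 0.1575]
tool_rot: [0.135, 0.991, -0.0, -0.001]
force: [-0.3, -0.2, -2.5]
finger_gap: 0.177
gripper_force: 59.2
```

>>> drive_tool:
  plan:
    - [0,0,0,0,0,-6.7,-1]
    - [0,0,0,0,0,-6.7,-1]
    - [0,0,0,0,0,0,-1]
    - [0,0,0,0,0,0,-1]

```text
t: 14.95
tcp_pos: [0.594, 0.1438, 0.1577]
tool_rot: [0.019, 1.0, -0.0, -0.001]
force: [1.0, -0.2, -2.0]
finger_gap: 0.176
gripper_force: 59.2
```

```bash
python3 go.py 0.596 0.1428 0.0335 87.9
```

```text
t 14.95 pos [0.594  0.1438 0.1577] tool-y yaw 87.77 tilt [-0.002 -0.    -1.   ] q [ 0.05  0.62  1.55 -0.    0.98 -1.48]
shift in tool axes [-0.0022 -0.0009  0.1242]
turn z -0.1
```

>>> drive_tool:
  plan:
    - [-0.002,-0.001,0.04,0,0,0,-1]
    - [0,0,0.04,0,0,0,-1]
    - [0,0,0.03,0,0,0,-1]
    - [0,0,0.009,0,0,0,-1]
    - [0,0,0.002,0,0,0,-1]
    - [0,0,0.002,0,0,0,-1]
    - [0,0,0.001,0,0,0,-1]
    - [0,0,0,0,0,0,-1]

```text
t: 15.75
tcp_pos: [0.5977, 0.1428, 0.0358]
tool_rot: [0.018, 1.0, 0.0, 0.001]
force: [-1.2, -0.3, -2.3]
finger_gap: 0.174
gripper_force: 59.1
```

>>> drive_tool:
  plan:
    - [0,0,0.0015,0,0,0,-1]
    - [0,0,0.001,0,0,0,-1]
    - [0,0,0,0,0,0,-1]
    - [0,0,0,0,0,0,0]
    - [0,0,0,0,0,0,0]
    - [0,0,0,0,0,0,0]
    - [0,0,-0.03,0,0,0,0]
    - [0,0,-0.04,0,0,0,0]
    - [0,0,-0.04,0,0,0,0]

```text
t: 16.65
tcp_pos: [0.5962, 0.1426, 0.1422]
tool_rot: [0.018, 1.0, -0.0, -0.001]
force: [1.1, -0.3, -0.4]
finger_gap: 0.499
gripper_force: 0.0
```

```bash
python3 go.py 0.4344 0.0563 0.14 0
```

```text
t 16.65 pos [0.5962 0.1426 0.1422] tool-y yaw 87.89 tilt [-0.002 -0.    -1.   ] q [ 0.05  0.64  1.55 -0.    0.95 -1.48]
shift in tool axes [ 0.1585 -0.0922  0.0026]
turn z 87.9
```

>>> drive_tool:
  plan:
    - [0.0317,-0.0184,0,0,0,0,1]
    - [0.0317,-0.0184,0,0,0,0,1]
    - [0.0317,-0.0184,0,0,0,0,1]
    - [0.0317,-0.0184,0,0,0,0,1]
    - [0.0317,-0.0184,0,0,0,0,1]
    - [0,0,0,0,0,0,1]
    - [0,0,0.03,0,0,0,1]
    - [0,0,0,0,0,0,1]

```text
t: 17.45
tcp_pos: [0.4342, 0.0565, 0.1102]
tool_rot: [0.019, 1.0, 0.0, -0.002]
force: [-1.3, -0.0, 0.8]
finger_gap: 1.002
gripper_force: 0.0
```

```bash
python3 go.py 0.4344 0.0563 0.025; python3 snap.py w5
```

```text
t 17.45 pos [0.4342 0.0565 0.1102] tool-y yaw 87.86 tilt [-0.004  0.001 -1.   ] q [-0.13  0.53  2.01  0.    0.6  -1.66]
shift in tool axes [-0.0006 -0.0003  0.0852]
t 17.45 [0.43418539 0.05653738 0.1102004 ] [ 1.870e-02  9.998e-01  2.000e-04 -1.900e-03] 1.0017315042772348
```

View pics/w5.png

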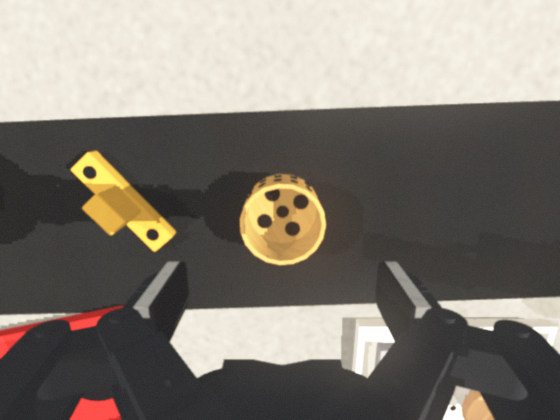

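The strainer rim is centred between the fingers at (283,222). The yellow arm at (122,200) is clear.

>>> drive_tool:
  plan:
    - [-0.0005,0,0.04,0,0,0,1]
    - [0,0,0.03,0,0,0,1]
    - [0,0,0.013,0,0,0,1]
    - [0,0,0,0,0,0,1]
    - [0,0,0,0,0,0,-1]
    - [0,0,0,0,0,0,-1]
    - [0,0,0,0,0,0,-1]
    - [0,0,0,0,0,0,-1]
    - [0,0,0,0,0,0,-1]
  newtons: 35

```text
t: 18.4
tcp_pos: [0.4365, 0.0566, 0.0303]
tool_rot: [0.019, 1.0, -0.0, 0.002]
force: [-0.4, 1.4, 6.7]
finger_gap: 0.663
gripper_force: 36.9
```

```bash
python3 go.py 0.582 -0.122 0.15
```

```text
t 18.4 pos [0.4365 0.0566 0.0303] tool-y yaw 87.88 tilt [ 0.003 -0.    -1.   ] q [-0.13  0.71  2.05  0.    0.38 -1.66]
shift in tool axes [-0.1524 -0.1731 -0.1192]
```

>>> drive_tool:
  plan:
    - [0,0,-0.02,0,0,0,-1]
    - [0,0,-0.04,0,0,0,-1]
    - [0,0,-0.04,0,0,0,-1]
    - [-0.025,-0.0289,0,0,0,0,-1]
    - [-0.025,-0.0289,0,0,0,0,-1]
    - [-0.025,-0.0289,0,0,0,0,-1]
    - [-0.025,-0.0289,0,0,0,0,-1]
    - [-0.025,-0.0289,0,0,0,0,-1]
    - [-0.025,-0.0289,0,0,0,0,-1]
    - [0,0,0,0,0,0,-1]

```text
t: 19.4
tcp_pos: [0.5836, -0.1273, 0.1299]
tool_rot: [0.02, 1.0, -0.002, 0.004]
force: [0.8, -0.8, -1.5]
finger_gap: 0.659
gripper_force: 39.4
```

```bash
python3 go.py 0.582 -0.122 0.0343
```

```text
t 19.4 pos [ 0.5836 -0.1273  0.1299] tool-y yaw 87.72 tilt [ 0.008 -0.005 -1.   ] q [-0.4   0.64  1.61 -0.    0.89 -1.93]
shift in tool axes [0.0026 0.0057 0.0956]
```

>>> drive_tool:
  plan:
    - [0,0.003,0.03,0,0,0,-1]
    - [0,0,0.03,0,0,0,-1]
    - [0,0,0.02,0,0,0,-1]
    - [0,0,0,0,0,0,-1]
    - [0,0,0,0,0,0,-1]

```text
t: 19.9
tcp_pos: [0.5787, -0.1188, 0.049]
tool_rot: [0.018, 1.0, 0.0, -0.0]
force: [-0.3, -0.5, -1.6]
finger_gap: 0.659
gripper_force: 39.4
```

```bash
python3 go.py 0.582 -0.122 0.0343
```

```text
t 19.9 pos [ 0.5787 -0.1188  0.049 ] tool-y yaw 87.92 tilt [-0.001  0.    -1.   ] q [-0.39  0.76  1.65 -0.    0.73 -1.93]
shift in tool axes [-0.0035 -0.0031  0.0147]
```

>>> drive_tool:
  plan:
    - [-0.005,-0.003,0.005,0,0,0,-1]
    - [0,0,0.005,0,0,0,-1]
    - [0,0,0.003,0,0,0,-1]
    - [0,0,0.001,0,0,0,-1]
    - [0,0,0,0,0,0,-1]
    - [0,0,0,0,0,0,-1]

```text
t: 20.5
tcp_pos: [0.584, -0.1224, 0.0349]
tool_rot: [0.018, 1.0, -0.0, 0.0]
force: [0.9, -0.6, -2.3]
finger_gap: 0.664
gripper_force: 39.4
```

>>> drive_tool:
  plan:
    - [0,0,0.001,0,0,0,-1]
    - [0,0,0.001,0,0,0,-1]
    - [0,0,0,0,0,0,-1]
    - [0,0,0,0,0,0,-1]

```text
t: 20.9
tcp_pos: [0.5842, -0.1225, 0.0344]
tool_rot: [0.018, 1.0, -0.0, 0.0]
force: [-2.1, -0.2, 7.5]
finger_gap: 0.661
gripper_force: 40.2
```

>>> drive_tool:
  plan:
    - [0,0,0,0,0,0,1]
    - [0,0,0,0,0,0,1]
    - [0,0,0,0,0,0,1]
    - [0,0,-0.03,0,0,0,1]
    - [0,0,-0.04,0,0,0,1]
    - [0,0,-0.04,0,0,0,1]
    - [0.028,-0.028,0,0,0,0,0.4]
    - [0.028,-0.028,0,0,0,0,0.4]
    - [0.028,-0.028,0,0,0,0,0.4]
    - [0,0,0,0,0,0,0.4]

```text
t: 21.9
tcp_pos: [0.4939, -0.2055, 0.1427]
tool_rot: [0.021, 1.0, 0.0, -0.001]
force: [0.3, 0.6, -0.7]
finger_gap: 0.701
gripper_force: 0.0
```

```bash
python3 snap.py w6
```

```text
t 21.9 [ 0.49391896 -0.20548023  0.1427422 ] [ 2.050e-02  9.998e-01  1.000e-04 -1.200e-03] 0.7010036043318422
```

View pics/w6.png

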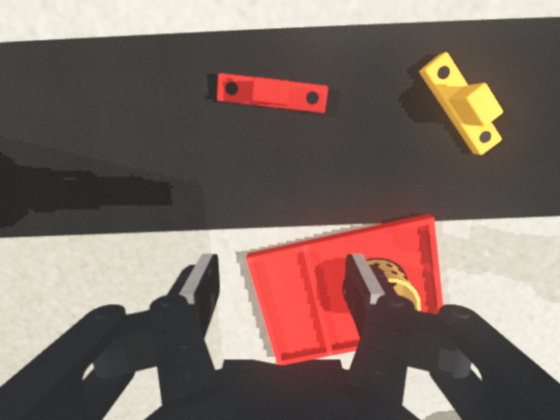

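The red arm is at (272,93), with holes at (231,88) and (312,98). It is the only red-painted one, since the yellow arm is at (465,100) and the teal ones are out of view. I'll measure it and confirm with a crop.

```bash
python3 - <<'E'
from h import *
d=dict(np.load("w6.npz"))
cv2.imwrite("pics/w6c.png",cv2.resize(d["image"][50:140,200:350,::-1],None,fx=4,fy=4))
P,ok=pts(d,box(200,50,350,140))
t=P[ok&(P[:,2]>.007)&(P[:,2]<.045)];print(cv2.minAreaRect((t[:,:2]*1000).astype(np.float32)))
t=P[ok&(P[:,2]>.032)&(P[:,2]<.045)];print("block",cv2.minAreaRect((t[:,:2]*1000).astype(np.float32)),t[:,2].max())
h=plane(d,[(231.5,88.5),(312.5,98)],.012);print(h,h.mean(0),np.degrees(np.arctan2(*(h[1]-h[0])[[1,0]])))
E
python3 go.py 0.406 -.209 .10
```

```text
((407.021240234375, -210.13995361328125), (84.26361083984375, 20.127090454101562), 81.32733154296875)
block ((407.01416015625, -210.15643310546875), (26.096418380737305, 16.159717559814453), 81.35144805908203) 0.040885724288684144
[[ 0.40245078 -0.24037299  0.012     ]
 [ 0.4118084  -0.17884769  0.012     ]] [ 0.40712959 -0.20961034  0.012     ] 81.35194660483745
t 21.95 pos [ 0.4956 -0.2046  0.1428] tool-y yaw 87.68 tilt [-0.001  0.    -1.   ] q [-0.6   0.56  1.75  0.    0.84 -2.13]
shift in tool axes [ 0.0893 -0.008   0.0429]
```

View pics/w6c.png

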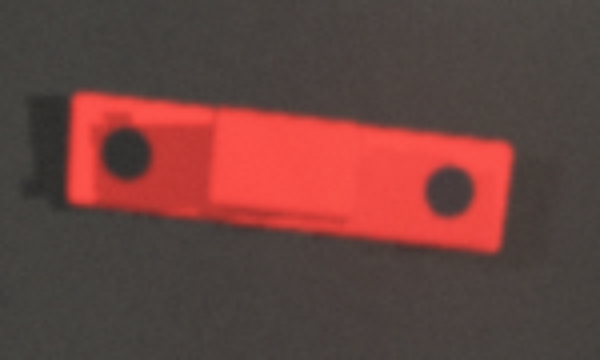

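Confirmed: red arm, (0.407, -0.210), long axis 81.35°. I'll turn +96.3° about tool z.

>>> drive_tool:
  plan:
    - [0.044,-0.004,0.02,0,0,0,0.4]
    - [0.044,-0.004,0.02,0,0,0,0.4]
    - [0,0,0,0,0,8,0.4]
    - [0,0,0,0,0,8,0.4]
    - [0,0,0,0,0,8,0.4]
    - [0,0,0,0,0,8,0.4]
    - [0,0,0,0,0,8,0.4]
    - [0,0,0,0,0,8,0.4]
    - [0,0,0,0,0,8,0.4]
    - [0,0,0,0,0,8,0.4]

```text
t: 22.95
tcp_pos: [0.41, -0.2077, 0.1027]
tool_rot: [0.547, 0.837, 0.0, 0.0]
force: [0.0, 0.6, 0.7]
finger_gap: 0.699
gripper_force: 0.0
```

>>> drive_tool:
  plan:
    - [0,0,0,0,0,8,0.4]
    - [0,0,0,0,0,8,0.4]
    - [0,0,0,0,0,8,0.4]
    - [0,0,0,0,0,8.3,0.4]
    - [0,0,0,0,0,0,0.4]
    - [0,0,0,0,0,0,0.4]

```text
t: 23.55
tcp_pos: [0.4095, -0.2078, 0.1028]
tool_rot: [0.756, 0.655, 0.0, 0.0]
force: [0.1, -0.0, -0.2]
finger_gap: 0.703
gripper_force: 0.0
```

```bash
python3 go.py 0.407 -.210 .0285 -8.65
```

```text
t 23.55 pos [ 0.4095 -0.2078  0.1028] tool-y yaw -8.17 tilt [ 0. -0. -1.] q [-0.71  0.56  1.97  0.    0.61 -0.57]
shift in tool axes [-0.0025 -0.0022  0.0743]
turn z 0.5
```

>>> drive_tool:
  plan:
    - [-0.0025,-0.002,0.03,0,0,0.5,0.4]
    - [0,0,0.03,0,0,0,0.4]
    - [0,0,0.0145,0,0,0,0.4]
    - [0,0,0,0,0,0,0.4]
    - [0,0,0,0,0,0,-1]
    - [0,0,0,0,0,0,-1]
    - [0,0,0,0,0,0,-1]
    - [0,0,0,0,0,0,-1]
    - [0,0,0,0,0,0,-1]
    - [0,0,0,0,0,0,-1]
  newtons: 60

```text
t: 24.55
tcp_pos: [0.407, -0.2107, 0.0294]
tool_rot: [0.76, 0.65, 0.0, 0.001]
force: [-0.3, 1.6, 7.4]
finger_gap: 0.177
gripper_force: 59.5
```

```bash
python3 go.py 0.5974 -.201 .15 -79
```

```text
t 24.55 pos [ 0.407  -0.2107  0.0294] tool-y yaw -8.88 tilt [ 0.002 -0.002 -1.   ] q [-0.72  0.72  2.    0.    0.42 -0.57]
shift in tool axes [ 0.0388  0.1869 -0.1203]
turn z 70.1
```

>>> drive_tool:
  plan:
    - [0,0,-0.02,0,0,0,-1]
    - [0,0,-0.04,0,0,0,-1]
    - [0,0,-0.04,0,0,0,-1]
    - [0.008,0.037,0,0,0,0,-1]
    - [0.008,0.037,0,0,0,0,-1]
    - [0.008,0.037,0,0,0,0,-1]
    - [0.008,0.037,0,0,0,0,-1]
    - [0.008,0.037,0,0,0,0,-1]
    - [0,0,0,0,0,7.8,-1]
    - [0,0,0,0,0,7.8,-1]

```text
t: 25.55
tcp_pos: [0.5962, -0.1987, 0.128]
tool_rot: [0.842, 0.539, -0.0, -0.0]
force: [0.7, 0.5, -1.7]
finger_gap: 0.174
gripper_force: 59.0
```

>>> drive_tool:
  plan:
    - [0,0,0,0,0,7.8,-1]
    - [0,0,0,0,0,7.8,-1]
    - [0,0,0,0,0,7.8,-1]
    - [0,0,0,0,0,7.8,-1]
    - [0,0,0,0,0,7.8,-1]
    - [0,0,0,0,0,7.8,-1]
    - [0,0,0,0,0,7.8,-1]
    - [0,0,0,0,0,0,-1]
    - [0,0,0,0,0,0,-1]

```text
t: 26.45
tcp_pos: [0.595, -0.1991, 0.1282]
tool_rot: [0.995, 0.096, -0.0, -0.0]
force: [-0.9, 0.3, -1.3]
finger_gap: 0.174
gripper_force: 59.0
```

```bash
python3 go.py 0.5974 -.201 .0335 -79
```

```text
t 26.45 pos [ 0.595  -0.1991  0.1282] tool-y yaw -78.93 tilt [-0.001  0.    -1.   ] q [-0.5   0.68  1.52 -0.    0.94  0.88]
shift in tool axes [0.002  0.0023 0.0947]
turn z 0.1
```

>>> drive_tool:
  plan:
    - [0.002,0.002,0.03,0,0,0,-1]
    - [0,0,0.03,0,0,0,-1]
    - [0,0,0.02,0,0,0,-1]
    - [0,0,0.008,0,0,0,-1]
    - [0,0,0.003,0,0,0,-1]
    - [0,0,0,0,0,0,-1]
    - [0,0,0,0,0,0,-1]

```text
t: 27.15
tcp_pos: [0.5986, -0.2014, 0.0385]
tool_rot: [0.995, 0.095, 0.001, 0.001]
force: [0.1, -0.3, -1.9]
finger_gap: 0.177
gripper_force: 59.0
```

>>> drive_tool:
  plan:
    - [0,0,0.002,0,0,0,-1]
    - [0,0,0.002,0,0,0,-1]
    - [0,0,0.001,0,0,0,-1]
    - [0,0,0,0,0,0,-1]
    - [0,0,0,0,0,0,-1]

```text
t: 27.65
tcp_pos: [0.5981, -0.2011, 0.0334]
tool_rot: [0.995, 0.095, 0.0, 0.0]
force: [-1.3, 0.3, 6.1]
finger_gap: 0.175
gripper_force: 59.9
```

>>> drive_tool:
  plan:
    - [0,0,0,0,0,0,0]
    - [0,0,0,0,0,0,0]
    - [0,0,0,0,0,0,0]
    - [0,0,-0.03,0,0,0,0]
    - [0,0,-0.045,0,0,0,0]
    - [0,0,-0.045,0,0,0,0]
    - [-0.025,-0.025,-0.035,0,0,0,0]
    - [-0.025,-0.035,-0.025,0,0,0,0]
    - [-0.025,-0.035,-0.02,0,0,0,0]
    - [-0.025,-0.035,-0.02,0,0,0,0]

```text
t: 28.65
tcp_pos: [0.4736, -0.0912, 0.2531]
tool_rot: [0.996, 0.095, 0.0, 0.0]
force: [0.5, -0.1, 0.7]
finger_gap: 0.503
gripper_force: 0.0
```

>>> drive_tool:
  plan:
    - [-0.02,-0.04,-0.02,0,0,0,0]
    - [-0.02,-0.04,-0.02,0,0,0,0]
    - [0,0,0,0,0,0,0]
    - [0,0,0,0,0,0,0]

```text
t: 29.05
tcp_pos: [0.4205, -0.0207, 0.293]
tool_rot: [0.995, 0.096, 0.001, 0.001]
force: [0.8, -0.4, -0.1]
finger_gap: 0.498
gripper_force: 0.0
```

```bash
python3 snap.py w7
```

```text
t 29.05 [ 0.42052239 -0.02074482  0.29299148] [9.954e-01 9.580e-02 1.100e-03 6.000e-04] 0.497937856810532
```

View pics/w7.png

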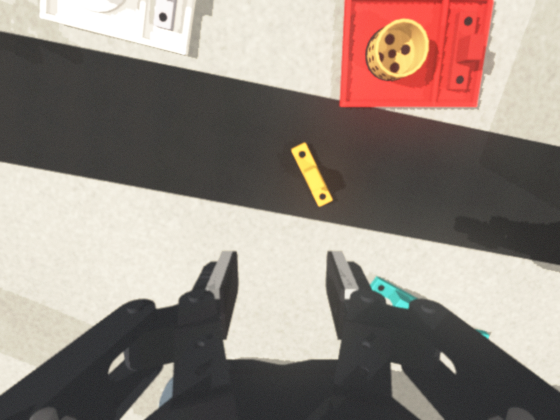

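The strainer stands on the red mark at (398,50), the red arm lies in its slot at (468,48), and the yellow arm is untouched at (312,175). I'll shift so both kits are in view for a numeric check.

>>> drive_tool:
  plan:
    - [0.03,-0.02,0,0,0,0,0]
    - [0.035,-0.02,0,0,0,0,0]
    - [0.035,-0.02,0,0,0,0,0]
    - [0.03,-0.02,0,0,0,0,0]
    - [0,0,0,0,0,0,0]
    - [0,0,0,0,0,0,0]

```text
t: 29.7
tcp_pos: [0.5338, 0.0814, 0.2906]
tool_rot: [0.995, 0.095, -0.001, 0.0]
force: [-0.9, -0.9, -0.7]
finger_gap: 0.501
gripper_force: 0.0
```

```bash
python3 snap.py w8
python3 - <<'E'
from h import *
d=dict(np.load("w8.npz"))
P,ok=pts(d,box(0,0,560,260))
rect=lambda t:cv2.minAreaRect((t[:,:2]*1000).astype(np.float32)); circ=lambda t:cv2.minEnclosingCircle((t[:,:2]*1000).astype(np.float32))
def sel(x,y,r,lo,hi):
    m=ok&(np.hypot(P[:,0]-x,P[:,1]-y)<r)&(P[:,2]>lo)&(P[:,2]<hi); return P[m]
def rep(n,t,f): print(n,len(t),f(t) if len(t) else "", np.median(t[:,2]).round(4))
rep("former top",sel(.599,.2235,.04,.066,.09),circ)
rep("collar/shoulder",sel(.599,.2235,.05,.028,.048),circ)
rep("disc",sel(.599,.2235,.05,.0095,.016),circ)
rep("grey block",sel(.596,.143,.04,.037,.05),rect); rep("grey bar",sel(.596,.143,.05,.0145,.02),rect)
rep("strainer rim",sel(.582,-.122,.04,.034,.05),circ)
rep("red block",sel(.5974,-.201,.04,.037,.05),rect); rep("red bar",sel(.5974,-.201,.05,.0145,.02),rect)
E
```

```text
t 29.7 [0.5337582  0.08140307 0.29061827] [ 9.955e-01  9.510e-02 -1.400e-03  1.000e-04] 0.5005554519092837
former top 632 ((597.983154296875, 222.5291290283203), 14.000536918640137) 0.072
collar/shoulder 986 ((597.8232421875, 222.90460205078125), 25.935684204101562) 0.0441
disc 1744 ((598.3157348632812, 224.1712188720703), 40.04301834106445) 0.0121
grey block 347 ((597.5935668945312, 142.35147094726562), (16.008033752441406, 25.985824584960938), 88.51709747314453) 0.042
grey bar 849 ((597.8676147460938, 150.8760986328125), (37.031864166259766, 83.99645233154297), 88.04415893554688) 0.0163
strainer rim 574 ((581.6404418945312, -122.96817016601562), 29.315176010131836) 0.0395
red block 357 ((598.8207397460938, -201.1495361328125), (25.95754051208496, 18.35952377319336), 9.254019737243652) 0.0421
red bar 811 ((599.0294189453125, -201.00765991210938), (83.99889373779297, 22.291776657104492), 10.81214427947998) 0.0164
```

View pics/w8.png

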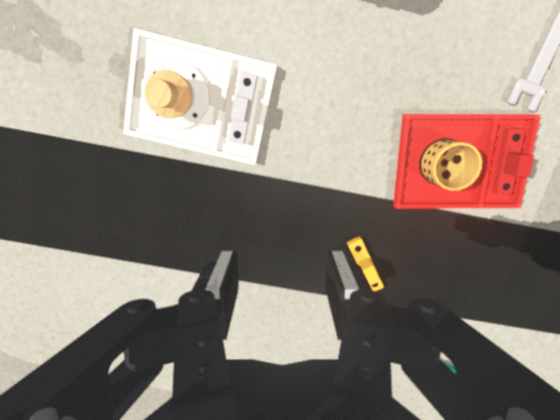

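Both kits are complete. In the white tray the former stands home in the flange at (170,92), with the grey arm in the slot at (242,105). In the red tray the strainer is upright at (452,163), with the red arm in the slot at (512,160). All are within 3 mm of target, so I'm handing the job in.

```bash
python3 -c "
from station import manip
print(manip.sign_off())"
```

```text
the job is handed in; nothing more can be done
None
```

Both kits are made up and handed in at about 30 s of the 112 s allowed; my last check put every part within 3 mm of its place, but the hand-in returned no verdict.

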